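# Fasten the art case with its swivel hasp

### The job

Shut the lid of the wooden art case and fasten it: swing the steel hasp over the swivel staple, press it down against the rubber buffer, and turn the staple crosswise so that it holds the hasp down and the lid shut. Leave the mug, the glue bottle and the printing block where they are.

Things in the scene. Friction and masses are not known exactly. Their poses are not given: they have to be found in the camera images.
- case: Pale wooden case for art materials, 320 (x) by 320 (y) by 100 mm high, fixed. Origin at table height; it spans its own x -170 to +150, y -160 to +160 mm, +x away from the robot at yaw 0. The front of its top (x -160 to -52) is a fixed deck, top at 100 mm, carrying the staple (x -110) and the buffer (x -144), both at y 0; behind it is the lid.
- lid (a joint): Angle of the lid in rad: 0 = shut (its top level with the deck, hard stop), larger = front edge lifted. It starts ajar. A stiff hinge holds it where it is left; about 2 to 5 N down near the front edge moves it.
- lid_hinge (a point): Middle of the lid's hinge line, along the case's y axis at the rear top edge of the case (case x +150, z 100 mm). The lid is a board 200 mm from hinge to front edge, 320 mm wide, 10 mm thick.
- lid_push (a point): Point on the lid's top face, 180 mm from the lid's hinge line (20 mm in from the front edge) and 100 mm to the +y side of its middle, clear of the hasp: a good place to push the lid down.
- hasp (a joint): Angle of the hasp to the lid, rad: 0 = swung forwards flat over the deck (hard stop), 1.57 = square to the lid, larger = thrown back over the lid (stop at 2.75). It starts thrown back, its tip clear of the lid. Light hinge friction (0.05 N m): it stays where it is left. Resting on the free buffer it reads about 0.2, held by the staple about 0.03.
- hasp_pin (a point): Middle of the hasp's hinge pin, parallel to the case's y axis, on the lid's front edge 6 mm above its top (case x -50, z 106 mm when shut). The hasp is a flat steel plate, 4 mm thick, 54 mm wide, 105 mm long from the pin, the pin axis in its mid-plane. It has a lengthwise slot from 42 to 78 mm from the pin, 16 mm wide.
- hasp_slot (a point): Centre of the hasp's slot, 60 mm from the pin, mid-thickness. With the hasp flat the plate's top lies 8 mm above the deck (z 108 mm).
- hasp_tip (a point): Middle of the hasp's free end, 105 mm from the pin, mid-thickness.
- staple (a joint): Angle of the swivel staple, rad: 0 = its bar head lies along the case's x axis, lengthwise with the slot, which then passes over it (within about 0.2); grows anticlockwise seen from above; 1.57 = crosswise, over both sides of the slot. Hard stops at both. Starts part-turned, in the slot's way. Friction 0.03 N m: it stays. It turns over the hasp only while that is pressed below about 0.03.
- staple_top (a point): Centre of the top of the staple's bar head, on its turning axis, 24 mm above the deck. The head is a steel bar 26 mm long, 10 mm wide and 14 mm high, its underside 10 mm above the deck, on a 9 mm post. The point's x axis runs along the bar. Fingers that straddle the bar can press on the hasp with their tips.
- buffer_top (a point): Top of the round rubber buffer, 16 mm across, 34 mm in front of the staple, 22 mm above the deck when free. It is sprung and pushes the hasp up: 2.5 N at first, 6 N when pushed in 18 mm (hasp flat); pressing the hasp flat at its slot takes about 10 N.
- mug: Blue mug, 82 mm across, 92 mm high, upright, handle on its +y side. Origin under its centre. Bystander.
- glue: White glue bottle, 56 mm across, 140 mm high, upright. Origin under its centre. Bystander.
- block: Printing block, wood faced with cork, 100 by 75 by 24 mm, lying flat. Origin under its centre. Bystander.

How it is judged:
On the way:
1. the lid is shut and the hasp lies over the staple, the staple still in line with the slot (value of joint lid below 0.03 rad and value of joint hasp below 0.28 rad and value of joint staple below 0.3 rad), for 0.1 s.
At the end, for the whole second after the job is handed in: The lid is shut (below 0.03 rad), the hasp lies down over the staple (below 0.07 rad) and is at rest, and the staple stands crosswise (above 1.15 rad) and holds it with the robot clear; mug, glue bottle and block are within 30 mm of where they stood and upright (value of joint lid below 0.03 rad and value of joint hasp below 0.07 rad and value of joint staple above 1.15 rad and velocity of joint hasp between -0.1 and 0.1 rad/s and distance of each of mug, glue, block from where it was at the start of the episode below 0.03 m); the robot touches nothing.
It fails at once if the mug, the glue bottle or the printing block is pushed away (30 mm) or tipped (distance of any of mug, glue, block from where it was at the start of the episode above 0.03 m or angle between any of mug, glue, block's own z axis and vertical above 0.5 rad).
It also fails if it takes over 61 s, if anything falls off the work surface, if the arm or the gripper's body presses on something with over 40 N, if the wrist force passes 120 N, or if a joint passes its speed limit or range.

### The arm

A 6-joint arm with a two-finger parallel gripper is mounted at the origin on the work surface. World frame = base frame: x ahead of the robot, y to its left, z up, the work surface at z = 0. Lengths are in m, angles in rad, forces in N, time in s.
With the tool pointing down it reaches from about 0.275 to 0.75 m from the base axis. Payload 10.2 kg.
Tool frame: the origin (TCP) lies midway between the tips of the shut fingers; the grasp point (between the pads) lies 19 mm behind it; y points along the fingers, z is the direction in which the jaws open and shut, and the axes are right-handed (so a half turn about y gives the same grasp; the last joint's range is limited). The gripper opens to 88 mm and grips with 3 to 60 N. Pads are 18 mm wide; open, the fingers measure 123 mm over their backs; the gripper's body (75 mm by 187 mm) begins 45 mm behind the grasp point.
Start: joints at [-1.333, 0.313, 1.498, -0, 1.331, -0.223], TCP at [0.233, -0.47, 0.239] pointing down, gripper open.
Joint ranges: [-2.94, 2.94], [-0.97, 2.17], [0.19, 2.56], [-1.23, 4.37], [0.02, 3.11], [-2.88, 2.88]. Speed limits (rad/s): [2.39, 2.39, 3.01, 3.14, 3.14, 3.14].

### API

Orientations are given as a unit quaternion [w, x, y, z].
In Python, from station import arm, cams, order gives the robot as it stands. The module is installed in compiled form; this text tells all that it offers.
- The arm moves only by the tool carry_out, never from a script. Its argument "moves" is a list of rows, each an object with "dr": the turn, a rotation vector about the tool's x, y, z in degrees, a list of three; "slide": the shift along the tool's x, y, z in mm, a list of three; "claw": the closure, from 0 (fully open) to 1 (shut). A call has 1 to 10 rows; each row shifts and turns the commanded pose from where the row before left it, along the tool's axes as they then stand; what a row does not reach is not made up. A row lasts 1/12 s, in which the tool goes at most 41.7 mm and 7.16 degrees, less where a joint would pass 70% of its speed; a pose out of reach is approached as far as the arm can. A call is refused whole if a number of a shift passes 41.7 or a number of a turn 7.16, either way. A call with a gripper value outside its range is refused whole. The fingers move at their own pace and stop on an object; "grip_force" is the grip in N (left out, the last holds). Time passes only in rows, so rows that do not move let the fingers close. It gives the time, the measured TCP pose, the force and the opening at its end, in the units of the state.
- arm.state(): the state, without advancing time (a new reading comes with each control period).
- cams.snapshot(name): name is "scene" or "top" or "wrist"; returns a dict with "pixels" (400x640x3 uint8, blue, green, red), "camera_matrix" (3x3 intrinsics, pixels), "rvec" (rotation vector, rad) and "tvec" (3), from world to camera coordinates, as OpenCV has them. Camera axes: x right, y down, z forward; pixel columns grow to the right and rows downward; lengths in m; the calibration is good to about 2 mm. The wrist camera is an equidistant fisheye: a pixel r from the principal point sees the ray r / f radians off the axis. A picture is of the moment at which its call begins. There is no depth.
- order.close_job(): hands the job in, once; it reports no verdict.
The state is a dict: "clock": time; "joint_positions": joint angles; "qd": joint speeds; "joint_efforts": joint torques, N m; "eef_pos": TCP position; "ee_rot": TCP orientation; "wrist_force": force on the tool from outside, world axes, zero at the start; "wrist_torque": the same for the moment, N m; "finger_gap": finger opening in m.
Only numpy, scipy, OpenCV 4.12 (cv2) and the standard library are available. Lean on these libraries where they do the work, as an engineer would, in place of code of your own. Each camera call takes 0.05 s, during which the arm holds its last target. There are 200 camera calls.

## Working session

There is one attempt and no reset: what is moved stays moved. The work goes in short steps, Python scripts to look and compute and a tool call to move; the robot and the scene stay as the last step left them, time stands still between calls to the robot, and variables do not carry over. Pictures are saved under pics/ and viewed, about 8 in all and at most 12, crops included, and the job is handed in when it is done.

Besides the shell and the picture viewer there is one more tool, called after ">>>" as name([rows], argument=value, ...), one row to a line, values as JSON. carry_out: Moves the arm, as the interface text tells. Its arguments: {"type":"object","properties":{"moves":{"type":"array","items":{"type":"object","properties":{"dr":{"type":"array","items":{"type":"number"}},"slide":{"type":"array","items":{"type":"number"}},"claw":{"type":"number"}}}},"grip_force":{"type":"number"}},"required":["moves"]}

```bash
mkdir -p pics
python3 - <<'E'
from station import arm,cams
import cv2,numpy as np,pickle
print(arm.state())
for n in("scene","top","wrist"):
    s=cams.snapshot(n); pickle.dump(s,open(f"{n}0.pkl","wb")); cv2.imwrite(f"pics/{n}0.png",s["pixels"])
    print(n,s["camera_matrix"],s["rvec"],s["tvec"])
E
```

```text
{'clock': 0.0, 'joint_positions': array([-1.33341991e+00,  3.13448684e-01,  1.49844441e+00, -2.87352782e-05,
        1.33102530e+00, -2.23437224e-01]), 'qd': array([-0.00023859,  0.00016577, -0.00095631, -0.00176866,  0.00021976,
        0.00011173]), 'joint_efforts': array([-6.90098909e-05, -4.02212548e+01, -2.52272648e+01,  6.94391993e-02,
        3.52429796e-02, -1.24086655e-04]), 'eef_pos': array([ 0.23335846, -0.46999785,  0.238159  ]), 'ee_rot': array([ 0.16147371, -0.16149998,  0.68888841, -0.68795113]), 'wrist_force': array([-1.61641965e-04, -1.19273580e-02,  3.02327616e-01]), 'wrist_torque': array([-0.01242825, -0.00977435,  0.03371919]), 'finger_gap': 0.08808269617492846}
scene [[417.46234238   0.         322.11331154]
 [  0.         417.46234238 191.23271512]
 [  0.           0.           1.        ]] [ 1.78897891  1.9064767  -0.68093478] [-6.00097306e-04 -3.88927589e-01  1.58417635e+00]
top [[502.82195538   0.         322.89028335]
 [  0.         502.82195538 195.82468201]
 [  0.           0.           1.        ]] [ 2.18492472 -2.19871126  0.09762231] [0.01606132 0.60062674 1.12742395]
wrist [[309.70691629   0.         317.24125377]
 [  0.         309.70691629 204.63865394]
 [  0.           0.           1.        ]] [-2.4458031   1.51612101  0.23123985] [-0.52378534 -0.04161395  0.39088935]
```

View pics/scene0.png

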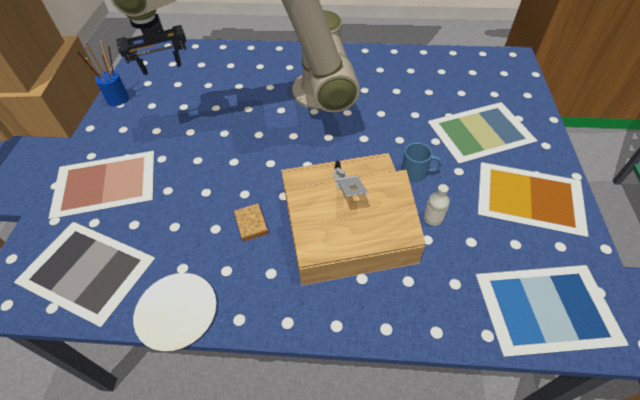

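View pics/top0.png

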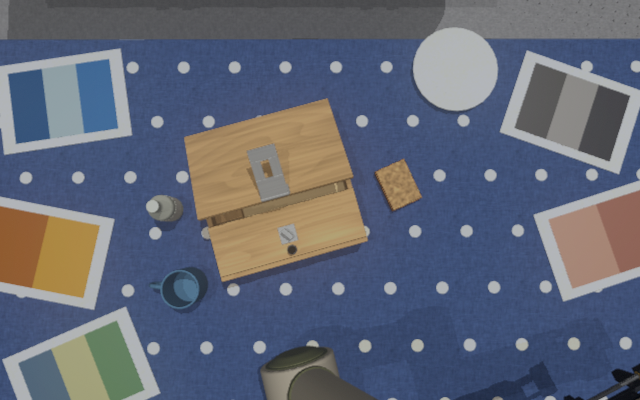

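The top view has image up as +x and left as +y. It shows the case yawed, the deck at about (288,235), the staple at about (288,233), the buffer at about (292,250), and the hasp thrown back at about (268,172). The mug is at (180,289), the glue at (164,208) and the block at (398,184). I'll zoom in.

```bash
cat > h.py <<'E'
import cv2,numpy as np,pickle
def ray(s,px):
    K=s["camera_matrix"];R=cv2.Rodrigues(s["rvec"])[0];t=np.ravel(s["tvec"])
    d=R.T@np.linalg.solve(K,np.array([px[0],px[1],1.]));return -R.T@t,d/np.linalg.norm(d)
def onz(s,px,z):
    o,d=ray(s,px);return o+d*(z-o[2])/d[2]
def proj(s,P):
    return cv2.projectPoints(np.array(P,float).reshape(-1,3),s["rvec"],np.array(s["tvec"]),s["camera_matrix"],None)[0].reshape(-1,2)
E
python3 - <<'E'
from h import *
s=pickle.load(open("top0.pkl","rb"));im=s["pixels"]
c=cv2.resize(im[95:285,180:372],None,fx=4,fy=4,interpolation=cv2.INTER_CUBIC)[:600] if 0 else cv2.resize(im[135:285,180:375],None,fx=4,fy=4,interpolation=cv2.INTER_CUBIC)
cv2.imwrite("pics/topcrop.png",c)
hsv=cv2.cvtColor(im,cv2.COLOR_BGR2HSV)
m=((hsv[...,0]<30)&(hsv[...,1]>60)&(hsv[...,2]>90)).astype(np.uint8)
m[:,:183]=0;m[:,372:]=0;m[:90]=0;m[285:]=0
cs=cv2.findContours(m,0,2)[0]
for k in cs:
    if cv2.contourArea(k)>1500: print(cv2.contourArea(k),cv2.approxPolyDP(k,4,True).reshape(-1,2).tolist(),cv2.minAreaRect(k))
# deck top front corners
for p in[(222,279),(367,240),(366,240),(209,232),(357,192)]: print(p,onz(s,p,.1).round(4))
E
```

```text
22601.5 [[327, 99], [184, 138], [197, 217], [207, 220], [222, 281], [367, 240]] ((273.0315246582031, 189.71347045898438), (149.77352905273438, 161.1216278076172), 74.47589111328125)
(222, 279) [0.4213 0.2264 0.1   ]
(367, 240) [ 0.5006 -0.0793  0.1   ]
(366, 240) [ 0.5006 -0.0772  0.1   ]
(209, 232) [0.5198 0.2545 0.1   ]
(357, 192) [ 0.6028 -0.0593  0.1   ]
```

View pics/topcrop.png

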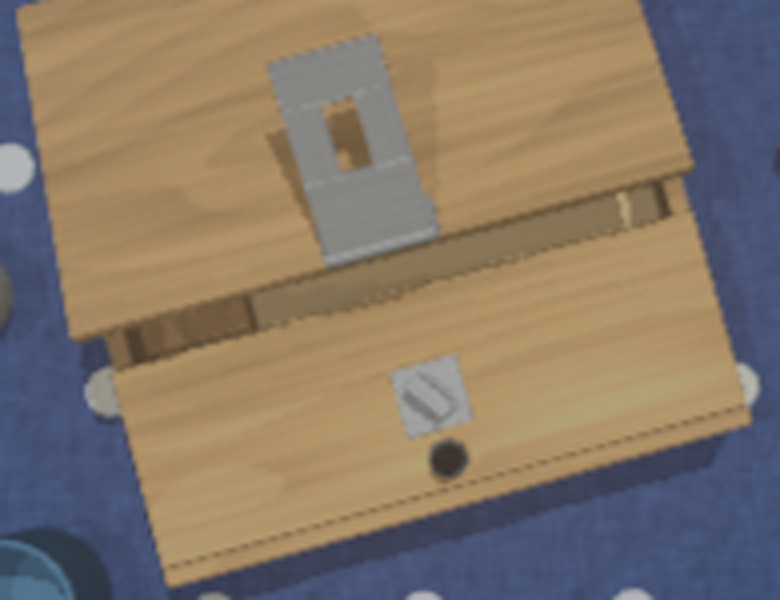

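The crop shows the staple bar at crop (430,396), part-turned anticlockwise. The buffer is at (448,459), the lid's front corners at (75,338) and (690,172), and the hasp tip at (325,50). Next I work out the poses.

Run:
```python
from h import *
from scipy.spatial.transform import Rotation as R
from scipy.optimize import least_squares
s=pickle.load(open("top0.pkl","rb"));sc=pickle.load(open("scene0.pkl","rb"))
f=lambda x,y:(180+(x+.5)/4-.5,135+(y+.5)/4-.5)
pts={"bufL":(f(448,459),.122,(-.144,0)),"plate":(f(431,395),.101,(-.110,0)),"FL":(f(167,568),.1,(-.160,.16)),"FR":(f(748,408),.1,(-.160,-.16)),"BL":(f(116,370),.1,(-.052,.16)),"BR":(f(686,212),.1,(-.052,-.16))}
W=np.array([onz(s,p,z)[:2] for p,z,_ in pts.values()]);C=np.array([c for *_,c in pts.values()])
def res(v): 
    c,n=np.cos(v[2]),np.sin(v[2]);return (C@np.array([[c,n],[-n,c]])+v[:2]-W).ravel()
v=least_squares(res,[.6,.05,.25]).x
print("case",v,np.degrees(v[2]));print((res(v).reshape(-1,2)*1e3).round(1).tolist())
Rz=R.from_euler("z",v[2]).as_matrix()
def w(x,y,z):return Rz@[x,y,z]+[v[0],v[1],0]
def c(P):return Rz.T@(np.array(P)-[v[0],v[1],0])
for p,y in((f(75,338),.16),(f(690,172),-.16)):
    o,d=ray(s,p);o=c(o);d=Rz.T@d;q=o+d*(y-o[1])/d[1]
    # top face corner on circle r=.2 about (0.15,.1)
    th=least_squares(lambda t:np.cross(np.array([.15-.2*np.cos(t[0]),y,.1+.2*np.sin(t[0])])-o,d),[.2]);print("lid",th.x,np.sqrt(2*th.cost))
for n,P in {"staple":(-.11,0,.124),"buf":(-.144,0,.122),"pin":(-.05,0,.106),"push0":(-.03,.1,.1)}.items():print(n,w(*P).round(4),"case in px",proj(sc,w(*P)).round(1).tolist())
a=[onz(s,f(*p),.124)[:2] for p in((409,381),(450,415))];d=np.array(a[0])-a[1];print("bar",np.linalg.norm(d),np.degrees(np.arctan2(d[1],d[0])-v[2]), "ctr",c(onz(s,f(430,397),.124)))
for n,p,h in(("mug",(180,289),.09),("glue",(153,206),.14),("block",(398,184),.024)):print(n,onz(s,p,h).round(3),c(onz(s,p,h)).round(3))
q=np.array([.16147371,-.16149998,.68888841,-.68795113]);M=R.from_quat(q,scalar_first=True).as_matrix();print(M.round(3))
np.save("case.npy",v)
```

```text
case [0.62153345 0.11723929 0.26434197] 15.145679030179933
[[-0.2, 0.3], [-0.4, -0.7], [-0.9, 2.1], [1.2, -0.4], [-0.5, 2.7], [0.9, -4.0]]
lid [0.36373757] 0.0015905511674867503
lid [0.34444075] 0.0030511827735051765
staple [0.5154 0.0885 0.124 ] case in px [[339.9, 170.2]]
buf [0.4825 0.0796 0.122 ] case in px [[337.3, 161.8]]
pin [0.5733 0.1042 0.106 ] case in px [[344.7, 190.7]]
push0 [0.5664 0.2059 0.1   ] case in px [[381.9, 191.7]]
bar 0.027559694438974568 34.965810630140055 ctr [-1.10578031e-01  1.14326772e-04  1.24000000e-01]
mug [0.4   0.316 0.09 ] [-0.162  0.25   0.09 ]
glue [0.573 0.36  0.14 ] [0.017 0.247 0.14 ]
block [ 0.627 -0.16   0.024] [-0.067 -0.269  0.024]
[[-0.896 -0.     0.445]
 [-0.445  0.001 -0.896]
 [-0.    -1.    -0.001]]
```

Two views of the case agree with the given sizes: yaw 15.1°, lid about 0.355 rad, staple about 35°. I'll align the tool with the case (tool x = −case x, z = −case y) and travel to above the push point.

>>> carry_out([
  {"dr":[0,5.63,0],"slide":[0,0,0],"claw":1},
  {"dr":[0,5.63,0],"slide":[0,0,0],"claw":1},
  {"dr":[0,0,0],"slide":[-25.2,0,-29.5],"claw":1},
  {"dr":[0,0,0],"slide":[-25.2,0,-29.5],"claw":1},
  {"dr":[0,0,0],"slide":[-25.2,0,-29.5],"claw":1},
  {"dr":[0,0,0],"slide":[-25.2,0,-29.5],"claw":1},
  {"dr":[0,0,0],"slide":[-25.2,0,-29.5],"claw":1},
  {"dr":[0,0,0],"slide":[-25.2,0,-29.5],"claw":1},
  {"dr":[0,0,0],"slide":[-25.2,0,-29.5],"claw":1},
  {"dr":[0,0,0],"slide":[-25.2,0,-29.5],"claw":1},
], grip_force=10)

```text
clock: 0.98
eef_pos: [0.3667, -0.1879, 0.2387]
ee_rot: [-0.093, 0.093, -0.701, 0.701]
wrist_force: [0.1, -0.2, 1.1]
finger_gap: 0.0234
```

```bash
cat > st.py <<'E'
from station import arm
import numpy as np
from scipy.spatial.transform import Rotation as R
v=np.load("case.npy");s=arm.state();M=R.from_quat(s["ee_rot"],scalar_first=True).as_matrix()
Rz=R.from_euler("z",v[2]).as_matrix()
p=Rz.T@(s["eef_pos"]-[v[0],v[1],0])
print("t",round(s["clock"],2),"case mm",(p*1e3).round(1),"yaw vs case",np.degrees(np.arctan2(-M[1,0],-M[0,0])-v[2]).round(2),"down",M[2,1].round(4),"F case",(Rz.T@s["wrist_force"]).round(1),"gap",round(s["finger_gap"]*1e3,1),"j",s["joint_positions"].round(2))
E
python3 st.py
```

```text
t 0.98 case mm [-325.7 -228.   238.7] yaw vs case -0.03 down -1.0 F case [ 0.1 -0.2  1.1] gap 23.4 j [-0.76  0.06  1.81  0.    1.28  0.55]
```

>>> carry_out([
  {"dr":[0,0,0],"slide":[-25.2,0,-29.5],"claw":1},
  {"dr":[0,0,0],"slide":[-25.2,0,-29.5],"claw":1},
  {"dr":[0,0,0],"slide":[-25.2,0,-29.5],"claw":1},
  {"dr":[0,0,0],"slide":[-25.2,0,-29.5],"claw":1},
  {"dr":[0,0,0],"slide":[-25.2,0,-29.5],"claw":1},
  {"dr":[0,0,0],"slide":[-25.2,0,-29.5],"claw":1},
  {"dr":[0,0,0],"slide":[-25.2,0,-29.5],"claw":1},
  {"dr":[0,0,0],"slide":[-25.2,0,-29.5],"claw":1},
  {"dr":[0,0,0],"slide":[-25.2,0,-29.5],"claw":1},
  {"dr":[0,0,0],"slide":[-25.2,0,-29.5],"claw":1},
])

```text
clock: 1.82
eef_pos: [0.5329, 0.1629, 0.2385]
ee_rot: [-0.093, 0.093, -0.701, 0.701]
wrist_force: [-0.1, -0.3, -0.3]
finger_gap: 0.0004
```

>>> carry_out([
  {"dr":[0,0,0],"slide":[-25.2,0,-29.5],"claw":1},
  {"dr":[0,0,0],"slide":[-25.2,0,-29.5],"claw":1},
  {"slide":[0,25,0],"dr":[0,0,0],"claw":1},
  {"slide":[0,25,0],"dr":[0,0,0],"claw":1},
  {"slide":[0,10,0],"dr":[0,0,0],"claw":1},
  {"slide":[0,10,0],"dr":[0,0,0],"claw":1},
  {"slide":[0,10,0],"dr":[0,0,0],"claw":1},
  {"slide":[0,10,0],"dr":[0,0,0],"claw":1},
  {"slide":[0,10,0],"dr":[0,0,0],"claw":1},
  {"slide":[0,10,0],"dr":[0,0,0],"claw":1},
])

```text
clock: 2.65
eef_pos: [0.5661, 0.2307, 0.1284]
ee_rot: [0.093, -0.093, 0.701, -0.701]
wrist_force: [-1.0, 0.5, 1.7]
finger_gap: 0.0005
```

```bash
python3 st.py
```

```text
t 2.65 case mm [-23.9 124.  128.4] yaw vs case -0.03 down -1.0 F case [-0.9  0.8  1.7] gap 0.5 j [ 0.2   0.6   1.36 -0.    1.18  1.5 ]
```

>>> carry_out([
  {"slide":[0,7,0],"dr":[0,0,0],"claw":1},
  {"slide":[0,7,0],"dr":[0,0,0],"claw":1},
  {"slide":[0,6,0],"dr":[0,0,0],"claw":1},
  {"slide":[0,4,0],"dr":[0,0,0],"claw":1},
  {"slide":[0,3,0],"dr":[0,0,0],"claw":1},
  {"slide":[0,2,0],"dr":[0,0,0],"claw":1},
  {"slide":[0,0,0],"dr":[0,0,0],"claw":1},
])

```text
clock: 3.23
eef_pos: [0.5659, 0.2309, 0.1004]
ee_rot: [-0.093, 0.093, -0.701, 0.701]
wrist_force: [-3.0, -1.0, 4.7]
finger_gap: 0.0004
```

```bash
python3 st.py
```

```text
t 3.23 case mm [-24.  124.3 100.4] yaw vs case 0.0 down -1.0 F case [-3.2 -0.2  4.7] gap 0.4 j [ 0.2   0.63  1.39 -0.    1.12  1.5 ]
```

>>> carry_out([
  {"slide":[0,2,0],"dr":[0,0,0],"claw":1},
  {"slide":[0,1,0],"dr":[0,0,0],"claw":1},
  {"slide":[0,0,0],"dr":[0,0,0],"claw":1},
])

```text
clock: 3.48
eef_pos: [0.566, 0.231, 0.1002]
ee_rot: [-0.094, 0.093, -0.701, 0.701]
wrist_force: [-13.0, -4.1, 25.7]
finger_gap: 0.0003
```

>>> carry_out([
  {"slide":[0,-30,0],"dr":[0,0,0],"claw":1},
  {"slide":[0,-35,0],"dr":[0,0,0],"claw":1},
  {"slide":[0,-35,0],"dr":[0,0,0],"claw":0.5},
  {"slide":[21.5,0,31],"dr":[0,0,0],"claw":0.5},
  {"slide":[21.5,0,31],"dr":[0,0,0],"claw":0.5},
  {"slide":[21.5,0,31],"dr":[0,0,0],"claw":0.5},
  {"slide":[21.5,0,31],"dr":[0,0,0],"claw":0.5},
  {"slide":[0,0,0],"dr":[0,0,0],"claw":0.5},
])

```text
clock: 4.15
eef_pos: [0.514, 0.0844, 0.1971]
ee_rot: [-0.092, 0.092, -0.701, 0.702]
wrist_force: [-0.1, 0.3, 0.0]
finger_gap: 0.0382
```

```bash
python3 st.py
python3 - <<'E'
from station import cams
import cv2,pickle,numpy as np
a=cams.snapshot("top");b=cams.snapshot("wrist")
pickle.dump((a,b),open("s1.pkl","wb"))
c=cv2.resize(a["pixels"][90:290,180:375],None,fx=2.05,fy=2.05,interpolation=cv2.INTER_CUBIC)[:400]
w=b["pixels"][:,120:520]
cv2.imwrite("pics/s1.png",np.hstack([c[:400,:400],w]))
E
```

```text
t 4.15 case mm [-112.4   -3.6  197.1] yaw vs case -0.24 down -1.0 F case [0.  0.3 0. ] gap 38.2 j [-0.06  0.34  1.57 -0.    1.23  1.25]
```

View pics/s1.png

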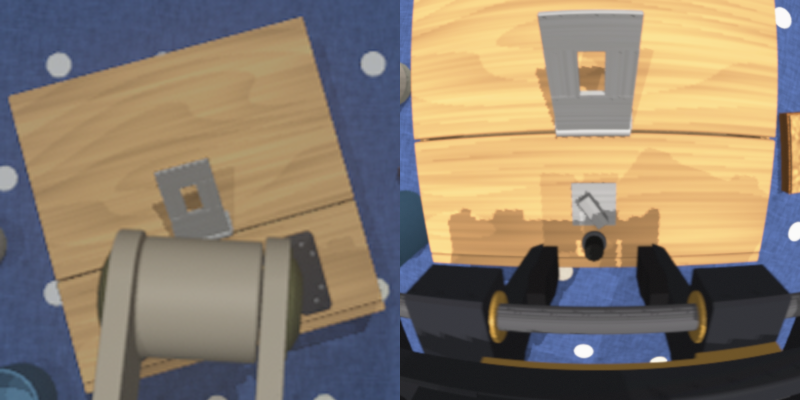

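The picture shows the lid flush with the deck. In the wrist view the staple bar at (590,207) is still turned, and it lies centred between the fingers. I'll lower the fingers, close on the bar to line it up, and check.

>>> carry_out([
  {"slide":[0,28,0],"dr":[0,0,0],"claw":0.5},
  {"slide":[0,28,0],"dr":[0,0,0],"claw":0.5},
  {"slide":[0,20,0],"dr":[0,0,0],"claw":0.5},
  {"slide":[0,8,0],"dr":[0,0,0],"claw":0.5},
  {"slide":[0,0,0],"dr":[0,0,0],"claw":0.5},
])

```text
clock: 4.67
eef_pos: [0.5148, 0.0897, 0.1113]
ee_rot: [0.093, -0.095, 0.701, -0.701]
wrist_force: [0.4, 0.2, -0.2]
finger_gap: 0.0438
```

>>> carry_out([
  {"slide":[0,0,0],"dr":[0,0,0],"claw":1},
  {"slide":[0,0,0],"dr":[0,0,0],"claw":1},
  {"slide":[0,0,0],"dr":[0,0,0],"claw":1},
  {"slide":[0,0,0],"dr":[0,0,0],"claw":1},
  {"slide":[0,0,0],"dr":[0,0,0],"claw":1},
  {"slide":[0,0,0],"dr":[0,0,0],"claw":1},
])

```text
clock: 5.17
eef_pos: [0.5158, 0.0894, 0.1137]
ee_rot: [0.094, -0.092, 0.701, -0.701]
wrist_force: [0.1, 6.0, 3.7]
finger_gap: 0.0204
```

```bash
python3 st.py
```

```text
t 5.17 case mm [-109.3    0.8  113.7] yaw vs case -0.01 down -1.0 F case [1.7 5.8 3.7] gap 20.4 j [-0.05  0.44  1.66  0.    1.03  1.25]
```

>>> carry_out([
  {"slide":[0,0,0],"dr":[0,0,0],"claw":1},
  {"slide":[0,0,0],"dr":[0,0,0],"claw":1},
  {"slide":[0,0,0],"dr":[0,0,0],"claw":1},
  {"slide":[0,0,0],"dr":[0,0,0],"claw":1},
], grip_force=15)

```text
clock: 5.5
eef_pos: [0.5159, 0.0895, 0.1138]
ee_rot: [0.094, -0.092, 0.701, -0.701]
wrist_force: [1.6, 5.7, 3.6]
finger_gap: 0.0198
```

```bash
python3 st.py
```

```text
t 5.5 case mm [-109.2    0.8  113.8] yaw vs case -0.01 down -1.0 F case [3.  5.1 3.6] gap 19.8 j [-0.05  0.44  1.66  0.    1.03  1.25]
```

The grip stops at 19.8 mm, which is about 26° of bar angle. I'll open, turn the hand to match the bar, grip it and turn back.

>>> carry_out([
  {"slide":[0,0,0],"dr":[0,0,0],"claw":0.6},
  {"slide":[0,0,0],"dr":[0,0,0],"claw":0.6},
  {"slide":[0,0,0],"dr":[0,-7,0],"claw":0.6},
  {"slide":[0,0,0],"dr":[0,-7,0],"claw":0.6},
  {"slide":[0,0,0],"dr":[0,-7,0],"claw":0.6},
  {"slide":[0,0,0],"dr":[0,-7,0],"claw":0.6},
  {"slide":[0,0,0],"dr":[0,0,0],"claw":0.6},
])

```text
clock: 6.08
eef_pos: [0.5151, 0.0885, 0.1128]
ee_rot: [-0.261, 0.261, -0.657, 0.657]
wrist_force: [-0.4, -0.2, 0.1]
finger_gap: 0.0356
```

>>> carry_out([
  {"slide":[0,0,0],"dr":[0,0,0],"claw":1},
  {"slide":[0,0,0],"dr":[0,0,0],"claw":1},
  {"slide":[0,0,0],"dr":[0,0,0],"claw":1},
  {"slide":[0,0,0],"dr":[0,0,0],"claw":1},
  {"slide":[0,0,0],"dr":[0,0,0],"claw":1},
])

```text
clock: 6.5
eef_pos: [0.5152, 0.0888, 0.1127]
ee_rot: [0.26, -0.26, 0.658, -0.658]
wrist_force: [-0.4, 0.6, 0.1]
finger_gap: 0.01
```

```bash
python3 st.py
```

```text
t 6.5 case mm [-110.1    0.3  112.7] yaw vs case 27.94 down -1.0 F case [-0.3  0.6  0.1] gap 10.0 j [-0.05  0.44  1.67  0.    1.03  0.77]
```

Gap is now 10.0 mm, so the bar is held squarely. I'll turn it back to 0, release and rise.

>>> carry_out([
  {"slide":[0,0,0],"dr":[0,7,0],"claw":1},
  {"slide":[0,0,0],"dr":[0,7,0],"claw":1},
  {"slide":[0,0,0],"dr":[0,7,0],"claw":1},
  {"slide":[0,0,0],"dr":[0,6,0],"claw":1},
  {"slide":[0,0,0],"dr":[0,1,0],"claw":1},
  {"slide":[0,0,0],"dr":[0,0,0],"claw":1},
  {"slide":[0,0,0],"dr":[0,0,0],"claw":1},
])

```text
clock: 7.08
eef_pos: [0.5149, 0.0892, 0.1127]
ee_rot: [0.094, -0.094, 0.701, -0.7]
wrist_force: [-1.5, 5.1, 2.4]
finger_gap: 0.0101
```

```bash
python3 st.py
```

```text
t 7.08 case mm [-110.3    0.8  112.7] yaw vs case 0.17 down -1.0 F case [-0.2  5.3  2.4] gap 10.1 j [-0.05  0.44  1.67  0.    1.03  1.25]
```

>>> carry_out([
  {"slide":[0,0,0],"dr":[0,0,0],"claw":0.6},
  {"slide":[0,0,0],"dr":[0,0,0],"claw":0.6},
  {"slide":[0,-15,0],"dr":[0,0,0],"claw":0.6},
  {"slide":[0,-35,0],"dr":[0,0,0],"claw":1},
  {"slide":[0,-40,0],"dr":[0,0,0],"claw":1},
  {"slide":[-37,0,0],"dr":[0,0,0],"claw":1},
  {"slide":[-37,0,0],"dr":[0,0,0],"claw":1},
  {"slide":[-37,0,0],"dr":[0,0,0],"claw":1},
  {"slide":[-37,0,0],"dr":[0,0,0],"claw":1},
  {"slide":[-37,0,0],"dr":[0,0,0],"claw":1},
])

```text
clock: 7.92
eef_pos: [0.6952, 0.1372, 0.2027]
ee_rot: [-0.094, 0.093, -0.701, 0.701]
wrist_force: [0.7, -0.8, 0.2]
finger_gap: 0.0007
```

```bash
python3 st.py
python3 - <<'E'
from station import cams
import cv2,pickle,numpy as np
a=cams.snapshot("scene");b=cams.snapshot("wrist")
c=cv2.resize(a["pixels"][110:290,260:440],None,fx=2.23,fy=2.23,interpolation=cv2.INTER_CUBIC)[:400]
w=b["pixels"][:,120:520]
cv2.imwrite("pics/s2.png",np.hstack([c[:400,:400],w]))
E
```

```text
t 7.92 case mm [ 76.3  -0.  202.7] yaw vs case 0.06 down -1.0 F case [ 0.5 -0.9  0.2] gap 0.7 j [ 0.03  0.77  0.87 -0.    1.5   1.34]
```

View pics/s2.png

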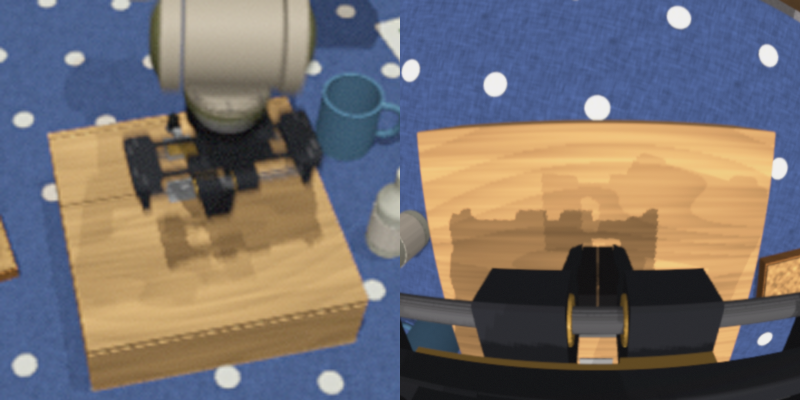

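The wrist view shows the hasp tip at (598,360), just in front of the shut fingers, so the way down behind it is clear. I'll lower and sweep the hasp up.

>>> carry_out([
  {"slide":[0,25,0],"dr":[0,0,0],"claw":1},
  {"slide":[0,25,0],"dr":[0,0,0],"claw":1},
  {"slide":[0,25,0],"dr":[0,0,0],"claw":1},
  {"slide":[20,0,0],"dr":[0,0,0],"claw":1},
  {"slide":[8,-13,0],"dr":[0,0,0],"claw":1},
  {"slide":[8,-14,0],"dr":[0,0,0],"claw":1},
  {"slide":[13,-13,0],"dr":[0,0,0],"claw":1},
  {"slide":[15,-11,0],"dr":[0,0,0],"claw":1},
  {"slide":[17,-8,0],"dr":[0,0,0],"claw":1},
  {"slide":[17,-4,0],"dr":[0,0,0],"claw":1},
])

```text
clock: 8.85
eef_pos: [0.5982, 0.1109, 0.1921]
ee_rot: [-0.094, 0.093, -0.701, 0.701]
wrist_force: [1.2, 1.2, -1.1]
finger_gap: 0.0004
```

```bash
python3 st.py
python3 - <<'E'
from station import cams
import cv2,pickle,numpy as np
a=cams.snapshot("scene");b=cams.snapshot("wrist")
c=cv2.resize(a["pixels"][110:290,260:440],None,fx=2.23,fy=2.23,interpolation=cv2.INTER_CUBIC)[:400]
w=b["pixels"][:,120:520]
cv2.imwrite("pics/s3.png",np.hstack([c[:400,:400],w]))
E
```

```text
t 8.85 case mm [-24.2  -0.  192.1] yaw vs case 0.06 down -1.0 F case [ 1.5  0.8 -1.1] gap 0.4 j [-0.01  0.53  1.3  -0.    1.31  1.3 ]
```

View pics/s3.png

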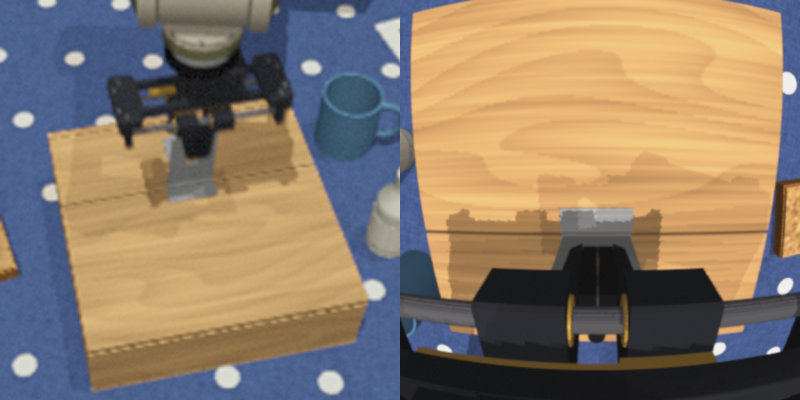

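The hasp stands nearly upright in front of the fingers: plate at (190,160) in the scene crop, base at (597,215) in the wrist view. I'll carry on over the top.

>>> carry_out([
  {"slide":[17,-2,0],"dr":[0,0,0],"claw":1},
  {"slide":[17,0,0],"dr":[0,0,0],"claw":1},
  {"slide":[16,1,0],"dr":[0,0,0],"claw":1},
  {"slide":[14,4,0],"dr":[0,0,0],"claw":1},
  {"slide":[14,9,0],"dr":[0,0,0],"claw":1},
  {"slide":[12,12,0],"dr":[0,0,0],"claw":1},
  {"slide":[9,14,0],"dr":[0,0,0],"claw":1},
  {"slide":[7,12,0],"dr":[0,0,0],"claw":1},
  {"slide":[5,10,0],"dr":[0,0,0],"claw":1},
  {"slide":[0,2,0],"dr":[0,0,0],"claw":1},
])

```text
clock: 9.78
eef_pos: [0.491, 0.0822, 0.1273]
ee_rot: [0.092, -0.094, 0.701, -0.701]
wrist_force: [-1.1, -0.2, 2.1]
finger_gap: 0.0007
```

```bash
python3 st.py
```

```text
t 9.78 case mm [-135.1    0.3  127.3] yaw vs case 0.02 down -1.0 F case [-1.1  0.1  2.1] gap 0.7 j [-0.07  0.38  1.72 -0.    1.04  1.24]
```

>>> carry_out([
  {"slide":[0,-20,0],"dr":[0,0,0],"claw":1},
  {"slide":[0,-25,0],"dr":[0,0,0],"claw":0.8},
  {"slide":[-25,0,0],"dr":[0,0,0],"claw":0.8},
  {"slide":[0,0,0],"dr":[0,0,0],"claw":0.8},
  {"slide":[0,0,0],"dr":[0,0,0],"claw":0.8},
])

```text
clock: 10.2
eef_pos: [0.5167, 0.0891, 0.1737]
ee_rot: [-0.093, 0.093, -0.701, 0.701]
wrist_force: [0.1, 1.0, 0.3]
finger_gap: 0.0178
```

```bash
python3 st.py
python3 - <<'E'
from station import cams
import cv2,pickle,numpy as np
a=cams.snapshot("scene");b=cams.snapshot("wrist")
c=cv2.resize(a["pixels"][120:220,290:390],None,fx=4,fy=4,interpolation=cv2.INTER_CUBIC)
w=cv2.resize(b["pixels"][150:350,217:417],None,fx=2,fy=2,interpolation=cv2.INTER_CUBIC)
cv2.imwrite("pics/s4.png",np.hstack([c,w]))
E
```

```text
t 10.2 case mm [-108.5    0.2  173.7] yaw vs case 0.04 down -1.0 F case [0.4 0.9 0.3] gap 17.8 j [-0.05  0.37  1.59 -0.    1.18  1.25]
```

View pics/s4.png

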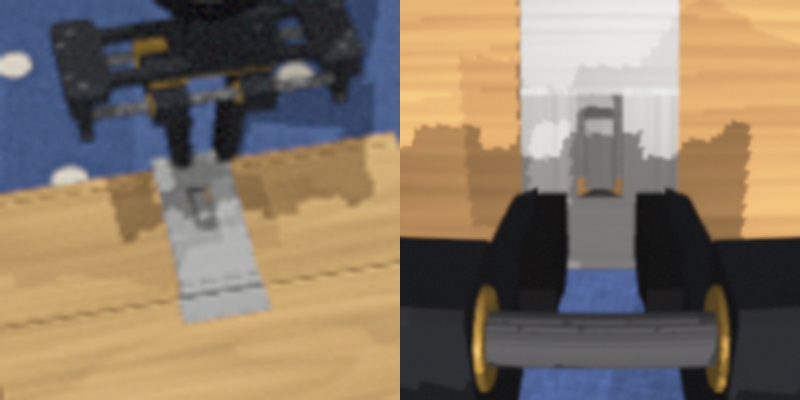

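The hasp rests on the buffer with the aligned staple bar showing in the slot: scene crop (203,205), wrist crop (600,145). I'll straddle the bar and press down.

>>> carry_out([
  {"slide":[1.5,25,0],"dr":[0,0,0],"claw":0.8},
  {"slide":[0,20,0],"dr":[0,0,0],"claw":0.8},
  {"slide":[0,8,0],"dr":[0,0,0],"claw":0.8},
  {"slide":[0,5,0],"dr":[0,0,0],"claw":0.8},
  {"slide":[0,4,0],"dr":[0,0,0],"claw":0.8},
  {"slide":[0,3,0],"dr":[0,0,0],"claw":0.8},
  {"slide":[0,1,0],"dr":[0,0,0],"claw":0.8},
  {"slide":[0,0,0],"dr":[0,0,0],"claw":0.8},
])

```text
clock: 10.97
eef_pos: [0.5143, 0.0885, 0.1086]
ee_rot: [-0.093, 0.094, -0.701, 0.701]
wrist_force: [-4.8, -0.4, 6.2]
finger_gap: 0.0175
```

```bash
python3 st.py
```

```text
t 10.97 case mm [-111.     0.3  108.6] yaw vs case 0.01 down -1.0 F case [-4.7  0.9  6.2] gap 17.5 j [-0.05  0.45  1.67 -0.    1.02  1.25]
```

>>> carry_out([
  {"slide":[0,1,0],"dr":[0,0,0],"claw":0.8},
  {"slide":[0,1,0],"dr":[0,0,0],"claw":0.88},
  {"slide":[0,0,0],"dr":[0,0,0],"claw":0.88},
  {"slide":[0,0,0],"dr":[0,0,0],"claw":0.88},
])

```text
clock: 11.3
eef_pos: [0.5155, 0.0891, 0.1081]
ee_rot: [0.094, -0.092, 0.701, -0.701]
wrist_force: [-4.5, 2.9, 14.8]
finger_gap: 0.0108
```

```bash
python3 st.py
```

```text
t 11.3 case mm [-109.8    0.5  108.1] yaw vs case 0.01 down -1.0 F case [-3.6  4.  14.8] gap 10.8 j [-0.05  0.45  1.67  0.    1.02  1.25]
```

Pressed flat: z 108.1 mm, 14.8 N. Now I turn the staple crosswise.

>>> carry_out([
  {"slide":[0,0.5,0],"dr":[0,-7,0],"claw":0.88},
  {"slide":[0,0,0],"dr":[0,-7,0],"claw":0.88},
  {"slide":[0,0,0],"dr":[0,-7,0],"claw":0.88},
  {"slide":[0,0,0],"dr":[0,-7,0],"claw":0.88},
  {"slide":[0,0,0],"dr":[0,-7,0],"claw":0.88},
  {"slide":[0,0,0],"dr":[0,-7,0],"claw":0.88},
  {"slide":[0,0,0],"dr":[0,-7,0],"claw":0.88},
])

```text
clock: 11.88
eef_pos: [0.516, 0.089, 0.1081]
ee_rot: [-0.379, 0.376, -0.597, 0.599]
wrist_force: [-3.5, 2.9, 15.9]
finger_gap: 0.0102
```

```bash
python3 st.py
```

```text
t 11.88 case mm [-109.3    0.3  108.1] yaw vs case 49.33 down -1.0 F case [-2.6  3.7 15.9] gap 10.2 j [-0.05  0.45  1.67  0.    1.02  0.39]
```

>>> carry_out([
  {"slide":[0,0,0],"dr":[0,-7,0],"claw":0.88},
  {"slide":[0,0,0],"dr":[0,-7,0],"claw":0.88},
  {"slide":[0,0,0],"dr":[0,-7,0],"claw":0.88},
  {"slide":[0,0,0],"dr":[0,-7,0],"claw":0.88},
  {"slide":[0,0,0],"dr":[0,-7,0],"claw":0.88},
  {"slide":[0,0,0],"dr":[0,-5,0],"claw":0.88},
  {"slide":[0,0,0],"dr":[0,0,0],"claw":0.88},
])

```text
clock: 12.47
eef_pos: [0.5163, 0.0887, 0.1079]
ee_rot: [0.56, -0.558, 0.432, -0.435]
wrist_force: [-0.4, 1.5, 14.6]
finger_gap: 0.0102
```

```bash
python3 st.py
```

```text
t 12.47 case mm [-109.    -0.   107.9] yaw vs case 89.27 down -1.0 F case [ 0.1  1.6 14.6] gap 10.2 j [-0.05  0.45  1.67  0.    1.02 -0.31]
```

>>> carry_out([
  {"slide":[0,0,0],"dr":[0,0,0],"claw":0.75},
  {"slide":[0,0,0],"dr":[0,0,0],"claw":0.75},
  {"slide":[0,-10,0],"dr":[0,0,0],"claw":0.75},
  {"slide":[0,-25,0],"dr":[0,0,0],"claw":0.75},
  {"slide":[0,-35,0],"dr":[0,0,0],"claw":0.75},
  {"slide":[0,-35,0],"dr":[0,0,0],"claw":0.75},
  {"slide":[38,0,0],"dr":[0,0,0],"claw":0.75},
  {"slide":[38,0,0],"dr":[0,0,0],"claw":0.75},
  {"slide":[38,0,0],"dr":[0,0,0],"claw":0.75},
  {"slide":[38,0,0],"dr":[0,0,0],"claw":0.75},
])

```text
clock: 13.3
eef_pos: [0.552, -0.0604, 0.2113]
ee_rot: [0.558, -0.558, 0.434, -0.435]
wrist_force: [0.2, 0.6, -0.2]
finger_gap: 0.022
```

>>> carry_out([
  {"slide":[38,0,0],"dr":[0,0,0],"claw":0.75},
  {"slide":[38,0,0],"dr":[0,0,0],"claw":0.75},
  {"slide":[38,0,0],"dr":[0,0,0],"claw":0.75},
  {"slide":[0,0,0],"dr":[0,0,0],"claw":0.75},
])

```text
clock: 13.63
eef_pos: [0.58, -0.1752, 0.2103]
ee_rot: [-0.556, 0.557, -0.436, 0.437]
wrist_force: [0.1, -0.4, -0.7]
finger_gap: 0.0219
```

```bash
python3 st.py
python3 - <<'E'
from station import cams
import cv2,pickle,numpy as np
a=cams.snapshot("top")["pixels"];b=cams.snapshot("scene")["pixels"]
c=cv2.resize(a[165:265,240:340],None,fx=4,fy=4,interpolation=cv2.INTER_CUBIC)
d=cv2.resize(b[110:270,280:440],None,fx=2.5,fy=2.5,interpolation=cv2.INTER_CUBIC)
cv2.imwrite("pics/s5.png",np.hstack([c,d]))
a0=pickle.load(open("top0.pkl","rb"))["pixels"]
for n,(x,y,w,h) in dict(mug=(145,262,60,50),glue=(140,190,45,36),block=(370,155,55,60)).items():
    print(n,"mean diff",cv2.absdiff(a,a0)[y:y+h,x:x+w].mean().round(2), "shift px",np.round(cv2.phaseCorrelate(*[np.float32(cv2.cvtColor(i,6)[y:y+h,x:x+w]) for i in(a0,a)])[0],2))
E
```

```text
t 13.63 case mm [-116.5 -271.5  210.3] yaw vs case 88.7 down -1.0 F case [-0.  -0.4 -0.7] gap 21.9 j [-0.49  0.51  1.28 -0.    1.35 -0.73]
mug mean diff 4.91 shift px [-0.04 -0.02]
glue mean diff 5.67 shift px [0.47 0.02]
block mean diff 21.1 shift px [ 0.18 -0.21]
```

View pics/s5.png

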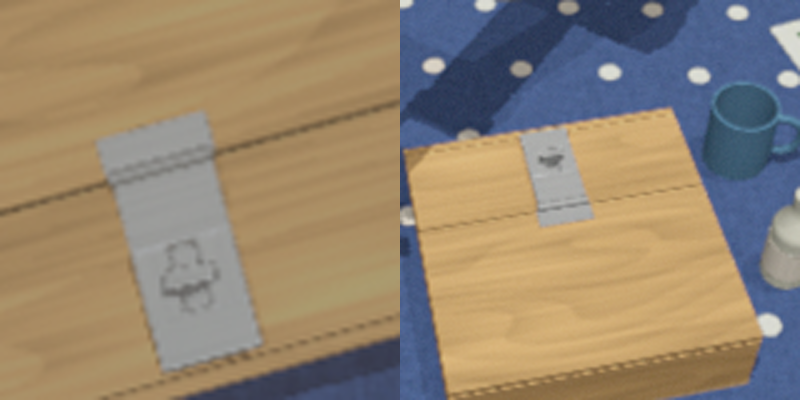

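The bar at (190,275) lies across the slot, the hasp is flat, the lid is shut, and the arm is clear. I'm handing the job in.

```bash
python3 -c "
from station import order
print(order.close_job())"; python3 st.py
```

```text
the job is handed in; nothing more can be done
None
the job is handed in; nothing more can be done
```

The case is shut and fastened, and I handed the job in at about 13.6 s. No verdict was reported.

I pushed the lid down to its stop, turned the staple in line with the slot, swung the hasp over onto the buffer, pressed it flat (about 15 N) and turned the staple crosswise. Closing the jaws on the part-turned staple jammed at 19.8 mm, so I turned the hand to match the bar, gripped it and turned it back.

**Fastening:** the last pictures show the lid flush, the hasp flat and the staple bar crosswise over the slot. The hand had turned to 89° before release. The joint angles were judged from the pictures and the tool pose, since there is no direct reading of them.

**Bystanders and arm:** the mug, glue bottle and block moved less than 0.5 px in the top view. The block's figure is less certain, because that part of the picture changed more overall (mean difference 21 against about 5 for the others), probably from the arm or its shadow. The arm was clear, with under 1 N at the wrist.

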